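Lock the tripod leg at its tape mark

ROBOT

A 7-joint arm with a two-finger parallel gripper is mounted at the origin on the work surface. World frame = base frame: x ahead of the robot, y to its left, z up, the work surface at z = 0. Lengths are in mm, angles in rad, forces in N, time in s.
With the tool pointing down it reaches from about 400 to 875 mm from the base axis. Payload 4.4 kg.
Tool frame: the origin (TCP) lies midway between the tips of the shut fingers; the grasp point (between the pads) lies grip_point_offset behind it (grip_point_offset is the distance from the TCP to the grasp point, in mm); z points along the fingers, y is the direction in which the jaws open and shut (so a half turn about z gives the same grasp; the last joint's range is limited). The gripper opens to 85 mm and grips with 20 to 120 N. Pads are 22 mm wide; open, the fingers measure 114 mm over their backs; the gripper's body (76 mm by 85 mm) begins 54 mm behind the grasp point. The pads swing forward as they close: fully open they stand 13 mm farther back than shut.
Start: joints at [1.197, 0.628, 0.038, 1.517, -0.027, 0.996, -0.02], TCP at [196.954, -619.457, 231.313] pointing down, gripper open.
Joint ranges: [-3.06, 3.06], [-0.37, 2.12], [-1.25, 1.32], [0.18, 2.47], [-1.1, 4.24], [0.23, 1.98], [-2.94, 2.94]. Speed limits (rad/s): [2.57, 2.57, 3.14, 3.14, 3.14, 3.14, 3.14].

INTERFACE

Orientations are given as a unit quaternion [x, y, z, w].
In Python, from rig import sense, get_image, calibration, sign_off, grip_point_offset gives the robot as it stands.
- The arm moves only by the tool play_rows, never from a script. Its argument "rows" is a list of rows, each a list of 5 numbers: the shift along the tool's x, y, z in mm, then the turn about the tool's z in rad, then the closure, from 0 (fully open) to 1 (shut). In form: [[dx, dy, dz, twist, gripper], ...]. A call has 1 to 5 rows; each row shifts and turns the commanded pose from where the row before left it, along the tool's axes as they then stand; what a row does not reach is not made up. A row lasts 1/8 s, in which the tool goes at most 62.5 mm and 10.7 degrees, less where a joint would pass 70% of its speed; a pose out of reach is approached as far as the arm can. A call is refused whole if a number of a shift passes 62.5 or a number of a turn 0.188, either way. A call with a gripper value outside its range is refused whole. The fingers move at their own pace and stop on an object; "newtons" is the grip in N (left out, the last holds). Time passes only in rows, so rows that do not move let the fingers close. It gives the time, the measured TCP pose, the force and the opening at its end, in the units of the state.
- sense(): the state, without advancing time (a new reading comes with each control period).
- get_image(name): name is "side" or "top"; returns (picture, depth): 400x640x3 uint8, red, green, blue; 400x640 float32, mm along the optical axis (not along the pixel's ray), 0 where there is no reading.
- calibration(name): a dict with "intrinsics" (3x3 intrinsics, pixels), "pose" (4x4, takes a point from camera to world coordinates). Camera axes: x right, y up, looking along -z (the intrinsics and any distortion apply to the point x, -y, -z); pixel columns grow to the right and rows downward; lengths in mm; the calibration is good to about 2 mm. A picture is of the moment at which its call begins. calibration takes no time and is no camera call.
- sign_off(): hands the job in, once; it reports no verdict.
The state is a dict: "time": time; "qpos": joint angles; "dq": joint speeds; "effort": joint torques, N m; "ee_pos": TCP position; "eef_rot": TCP orientation; "ft_force": force on the tool from outside, world axes, zero at the start; "moment": the same for the moment, N m; "gripper_width": opening from 0.0 (shut) to 1.0 (fully open).
Only numpy, scipy, OpenCV 4.12 (cv2) and the standard library are available. Lean on these libraries where they do the work, as an engineer would, in place of code of your own. Each camera call takes 0.05 s, during which the arm holds its last target. There are 200 camera calls.

TASK

The folded laser-level tripod lies head-high in its wooden saddle stand; the cam lever on the collar of its uppermost leg is open, so that leg has slid out and drops back whenever it is let go. Slide the leg up until the rim of its collar stands on the wide dark tape band around the inner tube, steady it there a moment with the lever still open, then squeeze the lever fully shut while you keep holding the leg at the mark. Finish while holding, with the collar and its shut lever still gripped between the fingers, and leave the other things on the bench where they are.

Things in the scene. Friction and masses are not known exactly. Their poses are not given: they have to be found in the camera images.
- collar_rim (a point): Centre of the collar's open mouth, on the axis of the sliding leg; moves with it. The collar, a black block 32 mm wide (x +-16), 36 high (z +-18), 40 long (y 0 to -40), is the upper end of the sliding leg, a 29 mm aluminium tube with a rubber foot. Axes: y up the leg to the tripod's crown (12 degrees above level), x level, to the lever's side (away from the robot), z up, square to both
- tape_band (a point): Centre, on the tube's axis, of the dark tape band, 10 mm wide, around the bare inner tube (aluminium, 22 mm diameter, thin scale lines) between collar and crown. It does not move. Axes as for collar_rim: y towards the crown
- leg (a joint): How far the leg has slid out, m: 0 pushed right in, 0.14 at its lower stop, where it starts; collar_rim moves by the same distance towards its -y. With the lever open the leg slides easily and runs down by its own weight (about 1 N) when let go; with the lever shut the cam locks it
- lever (a joint): Cam lever angle, rad: 0 shut, plate flat along the collar's +x side; up to 0.9 open; starts at 0.5 to 0.7. Hinged at the top, parallel to the leg: pushed inward (-x) at its lower edge it swings down and shut. Stays where it is left; moves at about 6 N at its edge, up to about 11 N for the last part. Below about 0.35 rad the cam starts to clamp the inner tube; above that the leg slides freely
- lever_edge (a point): Outer side of the lever plate's lower edge, where to push it; moves with the lever. From collar_rim it stands at x = 25, 41, 46 mm, z = -20, -14, -9 mm for lever angles 0, 0.5, 0.7, y = -20 mm. Collar and lever together measure 41 mm across when shut, 57 to 62 mm as found; a grip across both, closed so far that it presses the lever a little, carries the leg along
- collar: The collar block, see collar_rim: same origin and axes. Its face away from the lever is flat and upright (x = -16 mm). The other two legs, which stay as they are, lie 56 mm below this leg's axis, 34 mm to either side; nothing of them reaches higher than 39 mm below this axis
- lever_plate: The lever's aluminium plate: 26 mm long along the leg, 34 mm from hinge to lower edge, 6 mm thick. Origin on the hinge axis, at x = 21, y = -20, z = 14 mm from collar_rim; its z axis points from the lower edge to the hinge
- tape_roll: masking-tape roll lying flat, 100 mm across, 25 mm high; leave it alone
- paint_tin: closed paint tin, 86 mm across, 105 mm high, standing; leave it alone
- screw_jar: small closed jar, 56 mm across, 62 mm high, standing; leave it alone
- screwdriver: screwdriver lying on the bench; leave it alone
- flat_brush: paint brush lying on the bench; leave it alone
- filling_knife: filling knife (spatula) lying on the bench; leave it alone
- laser_level: grey laser-level unit, 60 x 85 x 80 mm, standing; leave it alone

How it is judged (in metres and radians):
On the way:
1. the leg is held with its collar rim on the tape band, the lever still open (y of collar_rim in the frame of tape_band between -0.006 and 0.006 m and value of joint lever above 0.2 rad and velocity of joint leg between -0.015 and 0.015 m/s and (contact force between the fingers and collar above 0.5 N or contact force between the fingers and lever_plate above 0.5 N)), for 0.2 s.
At the end, for the whole second after the job is handed in: Collar rim within 6 mm of the tape band's centre along the leg, lever shut to within 0.07 rad, the fingers gripping with more than 4 N on the collar and more than 4 N on the lever, the leg at rest (y of collar_rim in the frame of tape_band between -0.006 and 0.006 m and value of joint lever below 0.07 rad and contact force between the fingers and collar above 4 N and contact force between the fingers and lever_plate above 4 N and linear speed of collar below 0.02 m/s); the arm keeps its last pose, push and grip.
It fails at once if the lever is pressed shut with the collar rim more than 10 mm off the tape band's centre (value of joint lever below 0.15 rad and not (y of collar_rim in the frame of tape_band between -0.01 and 0.01 m)).
It fails at once if a loose thing on the bench (tape roll, tin, jar, screwdriver, brush, knife, laser level) is moved by more than 30 mm (distance of any of tape_roll, paint_tin, screw_jar, screwdriver, flat_brush, filling_knife, laser_level from where it was at the start of the episode above 0.03 m).
It also fails if it takes over 34 s, if anything falls off the work surface, if the arm or the gripper's body presses on something with over 40 N, if the wrist force passes 120 N, or if a joint passes its speed limit or range.

## Working session

There is one attempt and no reset: what is moved stays moved. The work goes in short steps, Python scripts to look and compute and a tool call to move; the robot and the scene stay as the last step left them, time stands still between calls to the robot, and variables do not carry over. Pictures are saved under pics/ and viewed, about 8 in all and at most 12, crops included, and the job is handed in when it is done.

Besides the shell and the picture viewer there is one more tool, called after "Call:" in YAML: its name, and indented under it one key for each argument. play_rows: Moves the arm, as the interface text tells. Its arguments: {"type":"object","properties":{"rows":{"type":"array","items":{"type":"array","items":{"type":"number"}}},"newtons":{"type":"number"}},"required":["rows"]}

```bash
mkdir -p pics
cat > h.py <<'E'
import numpy as np, cv2
from rig import *
def snap(n,f):
    im,d=get_image(n); cv2.imwrite(f'pics/{f}.png',im[:,:,::-1]); np.save(f'pics/{f}.npy',d); return im,d
def pt(n,f,u,v,r=1):
    d=np.load(f'pics/{f}.npy'); c=calibration(n); K=np.array(c['intrinsics'])
    w=d[v-r:v+r+1,u-r:u+r+1]; z=np.median(w[w>0])
    p=np.linalg.inv(K)@[u,v,1]*z
    return (np.array(c['pose'])@[p[0],-p[1],-p[2],1])[:3]
E
python3 - <<'E'
from h import *
for n in('side','top'):
    snap(n,n+'0'); c=calibration(n); print(n,c)
print(sense(),grip_point_offset)
E
```

```text
side {'intrinsics': array([[399.35790446,   0.        , 322.41760522],
       [  0.        , 399.35790446, 198.53636847],
       [  0.        ,   0.        ,   1.        ]]), 'pose': array([[-9.78512235e-01,  1.16047396e-01, -1.70431241e-01,
         4.18239430e+02],
       [-2.05387360e-01, -6.21393257e-01,  7.56099499e-01,
         7.31608100e+02],
       [-1.81614460e-02,  7.74857034e-01,  6.31875573e-01,
         7.52442359e+02],
       [ 0.00000000e+00,  0.00000000e+00,  0.00000000e+00,
         1.00000000e+00]])}
top {'intrinsics': array([[398.82090633,   0.        , 325.11242725],
       [  0.        , 398.82090633, 206.34848561],
       [  0.        ,   0.        ,   1.        ]]), 'pose': array([[-1.23988051e-02,  9.94470598e-01, -1.04280867e-01,
         4.43627695e+02],
       [-9.99912990e-01, -1.28007684e-02, -3.18621724e-03,
        -5.14304345e+01],
       [-4.50347460e-03,  1.04232289e-01,  9.94542784e-01,
         1.33520310e+03],
       [ 0.00000000e+00,  0.00000000e+00,  0.00000000e+00,
         1.00000000e+00]])}
{'time': 0.1, 'qpos': array([ 1.19718927,  0.62923225,  0.03842969,  1.51824343, -0.0270056 ,
        0.99634471, -0.02000961]), 'dq': array([ 0.00168543, -0.00068695, -0.00054999, -0.00353956,  0.00038681,
       -0.00107467, -0.00013507]), 'effort': array([ 2.36043408e-03, -5.64540017e+01,  1.23033531e+00, -1.93975550e+01,
        1.12803260e-02,  5.38314504e-03,  3.35891229e-05]), 'ee_pos': array([ 196.79998538, -618.90358145,  230.50250543]), 'eef_rot': array([ 9.88179842e-01,  1.53296667e-01, -1.32285146e-04, -8.44952444e-04]), 'ft_force': array([-0.41128023, -1.28854782,  0.01083905]), 'moment': array([-0.00525833,  0.0174499 ,  0.0293465 ]), 'gripper_width': 1.0007056074602412} 18.700000000000003
```

View pics/side0.png

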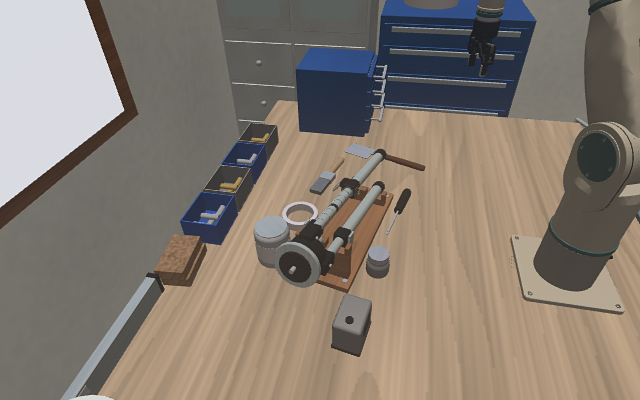

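View pics/top0.png

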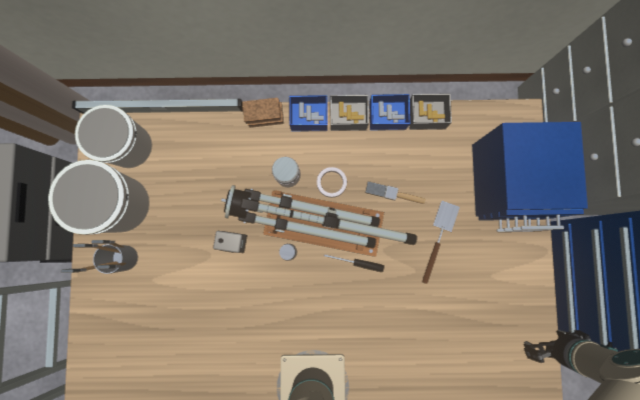

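The tripod lies with its crown at about (235,203) in the top view, and the upper leg runs to about (412,239). The collar is near (330,220). I'll enlarge both views.

Run:
```python
import cv2
a=cv2.imread('pics/side0.png')[140:300,240:440]; b=cv2.imread('pics/top0.png')[175:265,215:425]
cv2.imwrite('pics/sc.png',cv2.resize(a,None,fx=3.75,fy=3.75,interpolation=cv2.INTER_CUBIC))
cv2.imwrite('pics/tc.png',cv2.resize(b,None,fx=3.8,fy=3.8,interpolation=cv2.INTER_CUBIC))
```

```text
(no output)
```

View pics/sc.png

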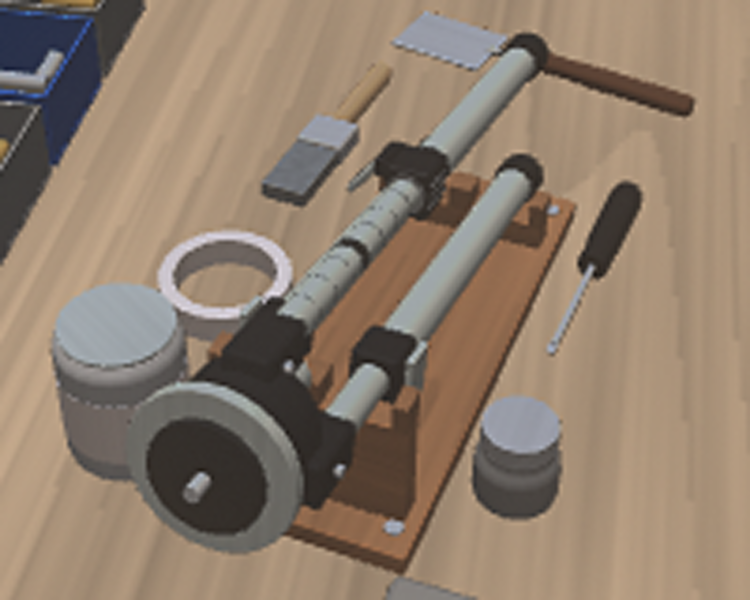

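View pics/tc.png

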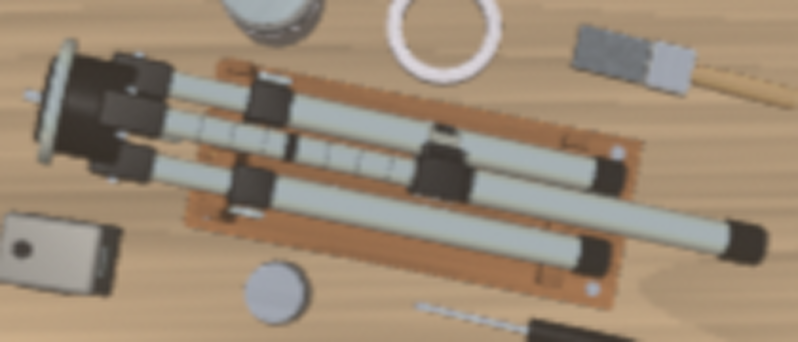

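The side crop shows the band at full-image (334,206) and the collar mouth at about (347,188), with the lever out on the side away from the robot. In the top crop the band is at (291.6,213.7), the rim at about (324.5,219) and the collar spans columns 324-339.

Run:
```python
from h import *
def show(n,f,L,k,o):
    for name,u,v in L:
        U,V=round(o[0]+u/k),round(o[1]+v/k); print(n,name,(U,V),pt(n,f,U,V,0).round(1))
show('top','top0',[('inner',180,125),('inner',240,137),('band',291,147),('inner',340,157),('inner',390,166),('collarrim+',425,170),('collarmid',443,174),('collar end',462,177),('leg',520,192),('leg',600,208),('leg',680,225),('lever',445,135)],3.8,(215,175))
show('side','side0',[('inner',310,297),('band',352,247),('inner',380,212),('collar',412,160),('leg',460,125),('leg',500,85),('lever',360,178)],3.75,(240,140))
# leg cloud axis estimate: top view columns, ridge (max z) per column
d=np.load('pics/top0.npy')
for c in list(range(262,325,6))+list(range(326,338,3))+list(range(342,404,8)):
    vc=int(round(175+(125+(c-262.4)*3.8*0.2085)/3.8))
    P=[pt('top','top0',c,v,0) for v in range(vc-8,vc+9)]
    P=np.array(P); z=P[:,2].max(); Q=P[P[:,2]>z-6]; print(c,vc,Q.mean(0).round(1),z.round(1),len(Q))
```

```text
top inner (262, 208) [561.8 135.5 184.3]
top inner (278, 211) [553.2  89.9 177. ]
top band (292, 214) [544.3  49.5 172.1]
top inner (304, 216) [539.1  15.2 158.7]
top inner (318, 219) [530.2 -26.  151.7]
top collarrim+ (327, 220) [526.8 -52.7 151.9]
top collarmid (332, 221) [523.6 -67.5 153. ]
top collar end (337, 222) [520.8 -82.5 146.9]
top leg (352, 226) [ 509.1 -127.9  133.5]
top leg (373, 230) [ 496.7 -192.1  121.8]
top leg (394, 234) [ 484.3 -257.9  107.9]
top lever (332, 211) [553.7 -68.  149.5]
side inner (323, 219) [556.2 118.4 184. ]
side band (334, 206) [544.1  56.2 170.3]
side inner (341, 197) [536.1   9.3 160.2]
side collar (350, 183) [524.7 -55.8 154.8]
side leg (363, 173) [ 501.6 -136.1  131.8]
side leg (373, 163) [ 482.7 -218.9  110.9]
side lever (336, 187) [559.5 -53.6 139. ]
262 208 [nan nan nan] nan 0
268 209 [561.6 118.1 184. ] 186.4 5
274 210 [558.6 100.8 183. ] 184.3 5
280 212 [553.1  84.  177.4] 180.0 5
286 213 [547.   66.5 177.7] 178.8 3
292 214 [546.   49.7 169.7] 172.1 6
298 215 [544.5  32.2 167.8] 170.0 3
304 217 [540.6  15.  162.2] 165.1 5
310 218 [535.4  -2.8 164.5] 164.7 2
316 219 [529.9 -20.2 155.8] 159.0 5
322 220 [526.5 -37.9 150.2] 153.0 5
326 221 [528.1 -49.8 156.4] 158.8 12
329 222 [526.3 -58.7 155.4] 158.5 12
332 222 [526.5 -67.6 153.4] 156.1 13
335 223 [525.5 -76.5 152.1] 155.9 6
342 224 [515.  -97.5 141.3] 144.2 7
350 226 [ 509.5 -121.7  135.1] 138.5 7
358 228 [nan nan nan] nan 0
366 229 [ 499.8 -170.4  127. ] 130.6 5
374 231 [nan nan nan] nan 0
382 233 [ 489.1 -220.5  113.1] 115.6 8
390 234 [ 482.8 -245.3  109.8] 111.7 6
398 236 [ 480.2 -270.9  102.7] 106.7 6
  return _methods._mean(a, axis=axis, dtype=dtype,
  ret = ret.dtype.type(ret / rcount)
<stdin>:12: RuntimeWarning: Mean of empty slice.
  ret = um.true_divide(
```

```bash
cat > fit.py <<'E'
from h import *
from scipy.optimize import least_squares
def cloud(n,f):
    d=np.load(f'pics/{f}.npy'); c=calibration(n); K=np.array(c['intrinsics'])
    v,u=np.nonzero(d>0); p=np.linalg.inv(K)@np.array([u,v,np.ones(len(u))])*d[v,u]
    return ((np.array(c['pose'])@np.vstack([p[0],-p[1],-p[2],np.ones(len(u))]))[:3]).T
t=np.radians(12)
def axis(q):
    h=np.array([np.cos(q[2]),np.sin(q[2]),0]); a=h*np.cos(t)+[0,0,np.sin(t)]
    return np.array([q[0],0,q[1]]),a
def resid(q,P):
    o,a=axis(q); r=P-o; s=r@a; return np.linalg.norm(r-np.outer(s,a),axis=1)-np.where(s<-70,14.5,11),s
def run(P,q,tol=8):
    for _ in range(4):
        e,s=resid(q,P); o,a=axis(q)
        m=(abs(e)<tol)&(((s>-30)&(s<110))|((s>-270)&(s<-100)))
        q=least_squares(lambda q:resid(q,P[m])[0],q,loss='soft_l1',f_scale=2).x
    return q,m.sum(),np.std(resid(q,P[m])[0])
def proj(n,X):
    c=calibration(n); p=np.linalg.inv(np.array(c['pose']))@np.append(X,1); k=np.array(c['intrinsics'])@[p[0],-p[1],-p[2]]; return k[:2]/k[2]
E
python3 - <<'E'
from fit import *
q0=[536,149,np.radians(78)]
T=cloud('top','top0');S=cloud('side','side0')
for nm,P in(('top',T),('side',S),('both',np.vstack([T,S]))):
    q,k,s=run(P,q0); print(nm,q[:2].round(1),np.degrees(q[2]).round(2),k,s.round(2))
o,a=axis(q); y=a; x=np.cross([0,0,0.],a); h=np.array([np.sin(q[2]),-np.cos(q[2]),0]); z=np.cross(h,a)
print('a',a,'x',h,'z',z)
for n in('top','side'):
    im=cv2.imread(f'pics/{n}0.png',0)
    cam=np.array(calibration(n)['pose'])[:3,3]
    L=[]
    for s in range(-120,70,2):
        X=o+s*a; v=cam-X; v-=v@a*a; v/=np.linalg.norm(v)
        u=proj(n,X+11*v); L.append((s,int(cv2.getRectSubPix(im,(1,1),tuple(map(float,u)))[0,0])))
    print(n,' '.join(f'{s}:{g}' for s,g in L))
E
```

```text
top [535.9 149.1] 78.13 859 1.84
side [536.8 148.1] 78.26 621 0.71
both [536.5 148.6] 78.16 1480 1.57
a [0.20065558 0.95734532 0.20791169] x [ 0.97873299 -0.20513834  0.        ] z [-0.04265066 -0.20349003  0.9781476 ]
top -120:173 -118:173 -116:173 -114:173 -112:173 -110:172 -108:172 -106:173 -104:173 -102:173 -100:173 -98:172 -96:170 -94:164 -92:139 -90:108 -88:77 -86:62 -84:55 -82:55 -80:56 -78:58 -76:58 -74:59 -72:60 -70:60 -68:60 -66:62 -64:62 -62:62 -60:63 -58:63 -56:64 -54:65 -52:65 -50:64 -48:64 -46:69 -44:87 -42:117 -40:146 -38:162 -36:168 -34:170 -32:170 -30:170 -28:169 -26:163 -24:159 -22:157 -20:163 -18:167 -16:170 -14:170 -12:170 -10:170 -8:170 -6:170 -4:170 -2:169 0:166 2:159 4:158 6:162 8:167 10:169 12:170 14:170 16:170 18:170 20:171 22:170 24:168 26:159 28:157 30:161 32:167 34:170 36:170 38:170 40:170 42:170 44:171 46:169 48:166 50:139 52:107 54:72 56:62 58:66 60:84 62:124 64:152 66:168 68:169
side -120:159 -118:159 -116:158 -114:158 -112:158 -110:158 -108:159 -106:160 -104:161 -102:161 -100:150 -98:127 -96:95 -94:70 -92:53 -90:50 -88:51 -86:52 -84:53 -82:53 -80:53 -78:53 -76:53 -74:53 -72:53 -70:53 -68:52 -66:52 -64:53 -62:56 -60:59 -58:61 -56:57 -54:52 -52:48 -50:49 -48:55 -46:62 -44:75 -42:93 -40:118 -38:140 -36:152 -34:157 -32:157 -30:156 -28:157 -26:148 -24:134 -22:126 -20:129 -18:142 -16:152 -14:156 -12:155 -10:154 -8:154 -6:154 -4:154 -2:153 0:144 2:140 4:144 6:152 8:155 10:155 12:155 14:155 16:155 18:155 20:156 22:154 24:148 26:138 28:140 30:147 32:155 34:156 36:155 38:154 40:154 42:155 44:156 46:157 48:150 50:119 52:79 54:53 56:49 58:48 60:74 62:113 64:155 66:157 68:157
```

Run:
```python
from fit import *
q=[536.5,148.5,np.radians(78.18)]; o,a=axis(q); h=np.array([np.sin(q[2]),-np.cos(q[2]),0]); z=np.cross(h,a); print(a,h,z,'band',o+56.5*a)
for n in('top','side'):
    P=cloud(n,n+'0')-o; s,x,w=P@a,P@h,P@z
    print(n)
    for b in range(-100,-28,4):
        m=(s>=b)&(s<b+4)&(abs(x)<14)&(w>-5)&(w<40)
        if m.sum(): print(b,m.sum(),np.median(w[m]).round(1),np.percentile(w[m],90).round(1))
    m=(s>-84)&(s<-40)&(x>18)&(x<70)&(w>-32)&(w<30); print('lever',np.c_[s,x,w][m].round(0).astype(int).tolist()[:50])
im=cv2.imread('pics/top0.png')[205:235,310:350]; im2=cv2.imread('pics/side0.png')[165:205,325:375]
A=cv2.resize(im,(640,480),interpolation=0)[:,:400*2][:, :]; B=cv2.resize(im2,(600,480),interpolation=0)
cv2.imwrite('pics/z.png',cv2.resize(np.hstack([A,B]),(790,305)))
```

```text
[0.20036153 0.95740691 0.20791169] [ 0.97879595 -0.20483773  0.        ] [-0.04258816 -0.20350312  0.9781476 ] band [547.8204266   54.09349023 160.24701053]
top
-100 11 12.9 16.4
-96 13 13.5 19.5
-92 13 14.0 16.3
-88 9 12.1 15.4
-84 9 17.3 19.4
-80 13 17.5 19.0
-76 10 16.4 18.7
-72 15 19.2 21.0
-68 14 19.0 20.9
-64 10 17.1 18.5
-60 14 18.4 21.1
-56 13 17.8 20.2
-52 11 18.6 21.0
-48 13 17.0 19.9
-44 16 11.3 16.5
-40 9 9.2 12.6
-36 10 10.5 13.2
-32 9 10.6 11.5
lever [[-51, 42, -6], [-54, 43, -7], [-57, 43, -5], [-51, 39, -1], [-55, 40, -5], [-57, 40, 0], [-60, 41, -3], [-64, 42, -8], [-66, 42, 0], [-70, 43, -6], [-51, 35, 1], [-54, 36, -1], [-57, 37, 2], [-60, 37, 2], [-63, 38, -1], [-67, 39, -2], [-70, 40, -2], [-74, 41, -6], [-51, 32, 3], [-53, 32, 8], [-57, 34, 3], [-60, 34, 4], [-63, 35, 3], [-66, 36, 2], [-69, 36, 6], [-73, 37, 1], [-51, 29, 4], [-53, 29, 9], [-56, 30, 11], [-60, 31, 7], [-61, 31, 14], [-66, 32, 6], [-70, 33, 2], [-72, 33, 6], [-51, 26, 10], [-53, 26, 13], [-57, 27, 8], [-59, 27, 14], [-63, 28, 9], [-67, 29, 7], [-69, 30, 9], [-72, 30, 10], [-75, 31, 9], [-46, 22,
[... 417 characters left out ...]
19, 18], [-68, 23, 18], [-66, 20, 19], [-69, 19, 18], [-60, 23, 18], [-61, 21, 18], [-61, 18, 19], [-48, 22, 21], [-51, 20, 20], [-55, 19, 19], [-45, 23, 19], [-46, 21, 19], [-49, 19, 18], [-74, 38, 0], [-52, 28, 12], [-45, 23, 16], [-45, 20, 17], [-65, 37, 1], [-51, 30, 9], [-50, 27, 10], [-44, 22, 14], [-46, 20, 14], [-59, 38, 1], [-50, 32, 6], [-51, 30, 6], [-51, 27, 7], [-46, 22, 10], [-45, 20, 11], [-55, 39, -1], [-51, 35, 2], [-51, 32, 3], [-51, 29, 4], [-53, 27, 3], [-46, 22, 7], [-44, 19, 9], [-53, 40, -3], [-50, 37, -1], [-49, 34, 1], [-51, 32, 0], [-56, 44, -8], [-50, 39, -4], [-50, 37, -4], [-51, 34, -3], [-48, 41, -7], [-53, 40, -9], [-50, 36, -6], [-51, 42, -11], [-50, 39, -10]]
```

View pics/z.png

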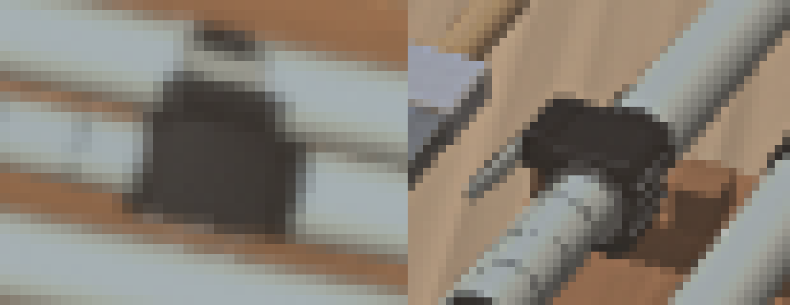

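The depth data puts the block top from s=-84 to -44.5 along the leg axis and the band at s=+56.5, so the travel is about 100 mm. The lever plate reads about 0.6 rad. Now I'll move above the collar.

Call:
play_rows:
  rows:
    - [41, -35.6, 0, 0, 0]
    - [41, -35.6, 0, 0, 0]
    - [41, -35.6, 0, 0, 0]
    - [41, -35.6, 0, 0, 0]
    - [41, -35.6, 0, 0, 0]
  newtons: 20

```text
time: 0.72
ee_pos: [339.1, -386.0, 231.1]
eef_rot: [0.988, 0.153, 0.0, -0.0]
ft_force: [1.0, -0.0, 0.1]
gripper_width: 0.996
```

Call:
play_rows:
  rows:
    - [41, -35.6, 0, 0, 0]
    - [41, -35.6, 0, 0, 0]
    - [41, -35.6, 0, 0, 0]
    - [41, -35.6, 0, 0, 0]
    - [41, -35.6, 0, 0, 0]

```text
time: 1.35
ee_pos: [480.4, -154.4, 231.2]
eef_rot: [0.988, 0.153, -0.0, 0.0]
ft_force: [0.8, -0.9, -0.6]
gripper_width: 1.005
```

Call:
play_rows:
  rows:
    - [41, -35.6, 0, 0, 0]
    - [41, -35.6, 0, 0, 0]
    - [0, 0, 0, -0.18, 0]
    - [0, 0, 0, -0.18, 0]
    - [0, 0, 0, -0.18, 0]

```text
time: 1.98
ee_pos: [536.1, -63.0, 230.9]
eef_rot: [0.91, 0.414, -0.0, -0.0]
ft_force: [-0.7, 0.4, -0.0]
gripper_width: 0.999
```

Call:
play_rows:
  rows:
    - [0, 0, 0, -0.18, 0]
    - [0, 0, 0, -0.18, 0]
    - [0, 0, 0, -0.158, 0]
    - [0, 0, 0, 0, 0]

```text
time: 2.48
ee_pos: [536.1, -63.5, 231.0]
eef_rot: [0.776, 0.63, -0.0, -0.0]
ft_force: [-0.5, 0.3, -0.5]
gripper_width: 1.004
```

Call:
play_rows:
  rows:
    - [1.8, 1.2, 40, 0, 0]
    - [0, 0, 40, 0, 0]
    - [0, 0, 30, 0, 0]
    - [0, 0, 0, 0, 0]

```text
time: 2.98
ee_pos: [536.1, -61.7, 119.4]
eef_rot: [0.776, 0.63, -0.002, -0.002]
ft_force: [0.2, 0.0, 0.7]
gripper_width: 1.0
```

Run:
```python
from h import *
im,_=snap('side','side1'); im2,_=snap('top','top1')
A=cv2.resize(im[100:220,290:430],None,fx=4,fy=4,interpolation=2)
cv2.imwrite('pics/s1c.png',A[:,:,::-1])
print(sense()['ee_pos'],sense()['ft_force'])
```

```text
[538.42384478 -61.69710171 121.90652764] [-0.48914157 -0.73516673 -0.35365742]
```

View pics/s1c.png

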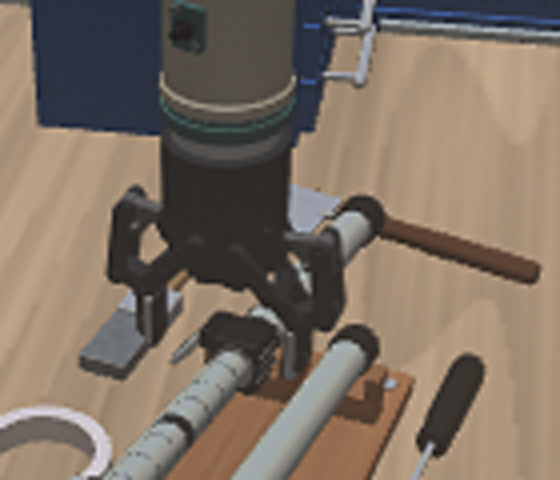

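The fingers straddle the collar: the left finger is outside the lever and the right one is beside the flat face. I'll descend and close part way.

Call:
play_rows:
  rows:
    - [0, 0, 10, 0, 0]
    - [0, 0, 8, 0, 0.1]
    - [0, 0, 0, 0, 0.22]
    - [0, 0, 0, 0, 0.22]
    - [0, 0, 0, 0, 0.22]

```text
time: 3.7
ee_pos: [538.2, -61.8, 103.6]
eef_rot: [0.776, 0.631, 0.0, 0.0]
ft_force: [0.1, 0.8, 0.2]
gripper_width: 0.78
```

Call:
play_rows:
  rows:
    - [0, 0, 0, 0, 0.26]
    - [0, 0, 0, 0, 0.26]

```text
time: 3.95
ee_pos: [538.0, -61.8, 103.4]
eef_rot: [0.776, 0.631, 0.0, 0.0]
ft_force: [-0.9, -0.2, -0.1]
gripper_width: 0.738
```

Call:
play_rows:
  rows:
    - [0, 0, 0, 0, 0.3]
    - [0, 0, 0, 0, 0.3]

```text
time: 4.2
ee_pos: [537.2, -61.6, 103.4]
eef_rot: [0.776, 0.631, -0.001, -0.0]
ft_force: [-3.3, 0.3, 5.4]
gripper_width: 0.704
```

Call:
play_rows:
  rows:
    - [0, -1.5, 0, 0, 0.32]
    - [0, 0, 0, 0, 0.32]

```text
time: 4.45
ee_pos: [536.8, -61.4, 103.3]
eef_rot: [0.776, 0.631, 0.0, 0.0]
ft_force: [0.4, 0.6, 2.0]
gripper_width: 0.691
```

Call:
play_rows:
  rows:
    - [0, -0.8, 0, 0, 0.34]
    - [0, 0, 0, 0, 0.34]

```text
time: 4.7
ee_pos: [536.8, -61.4, 103.4]
eef_rot: [0.776, 0.631, 0.001, 0.001]
ft_force: [3.9, -0.5, -0.3]
gripper_width: 0.692
```

Run:
```python
from h import *
im,_=snap('side','side2'); print(sense())
A=cv2.resize(im[150:215,310:400],None,fx=7,fy=7,interpolation=2)
cv2.imwrite('pics/s2c.png',A[:,:,::-1])
```

```text
{'time': 4.75, 'qpos': array([ 0.21765892,  0.66305235, -0.23581789,  1.9362981 ,  0.26935428,
        0.57035441, -0.40255359]), 'dq': array([ 1.15524653e-03,  3.04523907e-04, -1.23900929e-03, -9.85143374e-04,
        1.39831464e-05,  1.87717158e-03,  9.85698127e-05]), 'effort': array([  0.18933972, -51.24981165,  -2.25988157, -10.46815664,
        -0.17861647,   0.57235435,  -0.18698887]), 'ee_pos': array([536.77247284, -61.37348911, 103.37241077]), 'eef_rot': array([7.75756029e-01, 6.31032158e-01, 7.96587119e-04, 6.02759410e-04]), 'ft_force': array([ 4.77117807, -0.93491436, -0.87304062]), 'moment': array([ 0.10083884, -0.08209908,  0.24270465]), 'gripper_width': 0.6879367653389975}
```

View pics/s2c.png

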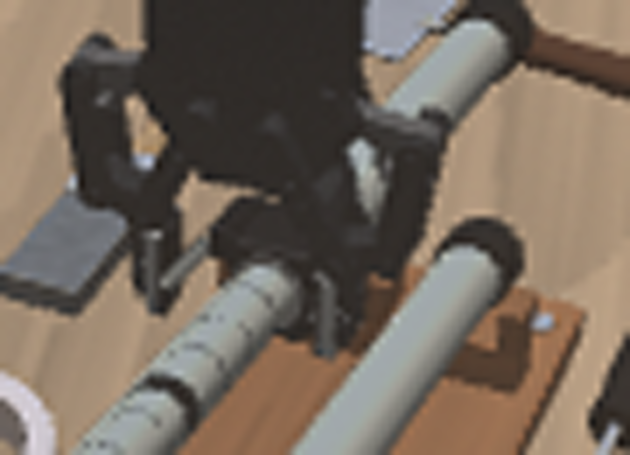

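Both sides are in contact: the pads sit on the collar face and the lever edge, and the lever is still open. Now I'll slide.

Call:
play_rows:
  rows:
    - [3, 0, -0.6, 0, 0.34]
    - [6, 0, -1.3, 0, 0.34]
    - [8, 0, -1.7, 0, 0.34]
    - [8, 0, -1.7, 0, 0.34]
    - [8, 0, -1.7, 0, 0.34]

```text
time: 5.38
ee_pos: [543.4, -29.3, 110.3]
eef_rot: [0.776, 0.631, 0.0, 0.001]
ft_force: [5.6, -1.9, -2.6]
gripper_width: 0.687
```

```bash
cat > rim.py <<'E'
from fit import *
import sys
f=sys.argv[1]
q=[536.5,148.5,np.radians(78.18)]; o,a=axis(q)
for n in ('side','top'):
    im,_=snap(n,n+f); im=cv2.cvtColor(im,cv2.COLOR_RGB2GRAY); cam=np.array(calibration(n)['pose'])[:3,3]; L=[]
    for s in range(-60,76,2):
        X=o+s*a; v=cam-X; v-=v@a*a; v/=np.linalg.norm(v); u=proj(n,X+11*v)
        L.append((s,int(cv2.getRectSubPix(im,(1,1),tuple(map(float,u)))[0,0])))
    print(n,' '.join(f'{s}:{g}' for s,g in L))
s=sense(); print(s['ee_pos'].round(1),s['ft_force'].round(1),s['gripper_width'],'tool s',((s['ee_pos']-o)[:2]@a[:2]/np.cos(t)**2).round(1))
E
python3 rim.py 3
```

```text
side -60:49 -58:49 -56:49 -54:49 -52:48 -50:46 -48:45 -46:45 -44:46 -42:46 -40:46 -38:47 -36:48 -34:49 -32:49 -30:51 -28:54 -26:56 -24:54 -22:52 -20:48 -18:49 -16:58 -14:71 -12:79 -10:93 -8:115 -6:138 -4:153 -2:156 0:146 2:142 4:146 6:154 8:157 10:157 12:157 14:157 16:157 18:157 20:158 22:156 24:150 26:140 28:143 30:150 32:157 34:158 36:157 38:156 40:156 42:157 44:159 46:160 48:152 50:119 52:78 54:51 56:47 58:46 60:75 62:115 64:158 66:159 68:158 70:157 72:154 74:145
top -60:135 -58:135 -56:136 -54:137 -52:137 -50:137 -48:137 -46:137 -44:138 -42:138 -40:138 -38:138 -36:138 -34:138 -32:138 -30:138 -28:138 -26:137 -24:137 -22:137 -20:136 -18:136 -16:136 -14:135 -12:135 -10:134 -8:133 -6:132 -4:131 -2:130 0:129 2:128 4:127 6:126 8:124 10:123 12:122 14:120 16:118 18:116 20:113 22:111 24:109 26:112 28:133 30:170 32:192 34:199 36:194 38:173 40:161 42:159 44:166 46:169 48:168 50:140 52:108 54:71 56:62 58:66 60:85 62:126 64:154 66:169 68:171 70:171 72:171 74:166
[543.5 -27.9 110.4] [ 5.2  0.1 -5.4] 0.6847794419227351 tool s -26.5
```

The leg follows: the rim edge moved about 33 mm, matching the command. Continuing.

Call:
play_rows:
  rows:
    - [8, 0.4, -1.7, 0, 0.34]
    - [9, 0.3, -1.9, 0, 0.34]
    - [9, 0, -1.9, 0, 0.34]
    - [9, 0, -1.9, 0, 0.34]
    - [9, 0, -1.9, 0, 0.34]

```text
time: 6.1
ee_pos: [552.3, 14.6, 119.6]
eef_rot: [0.776, 0.631, 0.0, 0.0]
ft_force: [5.0, -1.5, -7.4]
gripper_width: 0.681
```

Call:
play_rows:
  rows:
    - [9, 0, -1.9, 0, 0.34]
    - [6, 0, -1.3, 0, 0.34]
    - [3, 0, -0.6, 0, 0.34]
    - [0, 0, 0, 0, 0.34]
    - [0, 0, 0, 0, 0.34]

```text
time: 6.72
ee_pos: [556.0, 32.3, 123.5]
eef_rot: [0.776, 0.631, 0.0, -0.0]
ft_force: [5.0, -0.6, -5.9]
gripper_width: 0.681
```

```bash
python3 rim.py 4; python3 -c "
import cv2
a=cv2.imread('pics/side4.png')[160:230,290:380]
cv2.imwrite('pics/s4c.png',cv2.resize(a,None,fx=8,fy=8,interpolation=2))"
```

```text
side -60:56 -58:56 -56:56 -54:55 -52:55 -50:58 -48:61 -46:60 -44:58 -42:52 -40:73 -38:102 -36:135 -34:159 -32:165 -30:166 -28:167 -26:153 -24:135 -22:119 -20:103 -18:87 -16:70 -14:54 -12:48 -10:47 -8:47 -6:47 -4:47 -2:48 0:49 2:49 4:50 6:50 8:49 10:49 12:49 14:49 16:48 18:46 20:44 22:44 24:45 26:46 28:46 30:47 32:49 34:50 36:51 38:52 40:53 42:52 44:49 46:46 48:54 50:72 52:85 54:79 56:62 58:49 60:74 62:114 64:158 66:159 68:159 70:158 72:154 74:145
top -60:173 -58:173 -56:173 -54:173 -52:173 -50:174 -48:173 -46:173 -44:173 -42:173 -40:173 -38:173 -36:173 -34:173 -32:173 -30:173 -28:173 -26:173 -24:172 -22:171 -20:161 -18:148 -16:128 -14:113 -12:104 -10:105 -8:108 -6:111 -4:114 -2:116 0:118 2:120 4:122 6:124 8:125 10:127 12:128 14:130 16:131 18:132 20:133 22:134 24:134 26:135 28:136 30:137 32:138 34:138 36:139 38:140 40:140 42:140 44:141 46:141 48:141 50:141 52:141 54:142 56:141 58:141 60:141 62:141 64:141 66:141 68:140 70:140 72:140 74:139
[556.   32.2 123.4] [ 5.8  0.4 -5.7] 0.682393420324044 tool s 36.3
```

View pics/s4c.png

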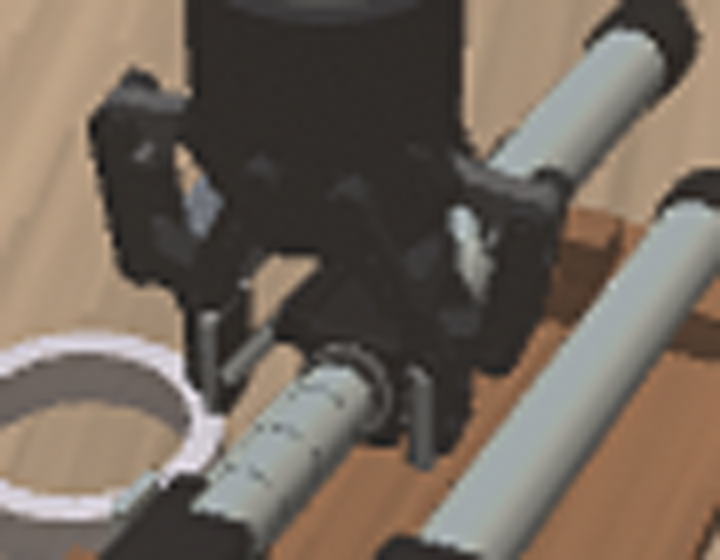

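The rim is within about 3 mm of the band centre and the lever is open. I'll nudge up 1.5 mm, hold, then begin squeezing while shifting the tool so the collar finger stays on its face.

Call:
play_rows:
  rows:
    - [1.5, 0.5, -0.3, 0, 0.34]
    - [0, 0, 0, 0, 0.34]
    - [0, 0, 0, 0, 0.34]
    - [0, 0, 0, 0, 0.34]

```text
time: 7.32
ee_pos: [556.1, 33.1, 123.6]
eef_rot: [0.776, 0.631, -0.0, -0.0]
ft_force: [2.7, 0.3, -5.6]
gripper_width: 0.682
```

Call:
play_rows:
  rows:
    - [0, 0, 0, 0, 0.35]
    - [0, -0.8, 0, 0, 0.37]
    - [0, -0.8, 0, 0, 0.39]
    - [0, 0, 0, 0, 0.39]
  newtons: 40

```text
time: 7.82
ee_pos: [552.9, 33.3, 123.2]
eef_rot: [0.776, 0.631, -0.002, -0.001]
ft_force: [-6.3, 1.2, -3.0]
gripper_width: 0.614
```

Call:
play_rows:
  rows:
    - [0, -1.5, 0, 0, 0.41]
    - [0, -1, 0, 0, 0.43]
    - [0, -0.8, 0, 0, 0.45]
    - [0, 0, 0, 0, 0.45]

```text
time: 8.32
ee_pos: [550.5, 33.8, 123.4]
eef_rot: [0.776, 0.631, -0.001, -0.001]
ft_force: [-5.3, -0.6, -1.1]
gripper_width: 0.548
```

```bash
python3 rim.py 5
```

```text
side -60:55 -58:55 -56:55 -54:54 -52:52 -50:57 -48:77 -46:111 -44:139 -42:164 -40:164 -38:164 -36:164 -34:165 -32:164 -30:157 -28:145 -26:118 -24:94 -22:70 -20:53 -18:51 -16:48 -14:46 -12:47 -10:47 -8:46 -6:47 -4:49 -2:50 0:50 2:50 4:49 6:49 8:48 10:48 12:48 14:47 16:47 18:46 20:45 22:45 24:45 26:44 28:45 30:47 32:50 34:51 36:51 38:52 40:53 42:52 44:49 46:46 48:55 50:73 52:85 54:78 56:62 58:49 60:74 62:115 64:158 66:159 68:159 70:158 72:154 74:145
top -60:173 -58:173 -56:173 -54:174 -52:174 -50:173 -48:173 -46:173 -44:173 -42:173 -40:173 -38:173 -36:173 -34:173 -32:173 -30:173 -28:173 -26:173 -24:173 -22:173 -20:173 -18:172 -16:169 -14:149 -12:127 -10:107 -8:103 -6:102 -4:106 -2:109 0:112 2:114 4:117 6:119 8:121 10:123 12:125 14:126 16:128 18:129 20:130 22:131 24:132 26:133 28:134 30:135 32:135 34:136 36:137 38:138 40:138 42:139 44:139 46:139 48:139 50:140 52:141 54:141 56:141 58:141 60:141 62:141 64:141 66:140 68:140 70:140 72:140 74:140
[550.5  33.8 123.4] [-5.5  0.1 -2.2] 0.5518840708363966 tool s 36.8
```

Run:
```python
from fit import *
q=[536.5,148.5,np.radians(78.18)]; o,a=axis(q); h=np.array([np.sin(q[2]),-np.cos(q[2]),0]); z=np.cross(h,a)
for f in('side0','side4','side5'):
    P=cloud('side',f)-o; s,x,w=P@a,P@h,P@z; r=np.hypot(x,w); c=-43 if f=='side0' else 55
    m=(abs(s-c)<8)&(abs(x)<15.5)&(abs(w)<17.5)&(r>12.5)
    print(f,m.sum(),np.sort(s[m]).round(1)); 
    m=(abs(s-c)<9)&(r<11.8)&(r>9.5); print(' tube', np.sort(s[m]).round(1))
```

```text
side0 70 [-50.7 -50.2 -50.2 -50.  -48.6 -48.6 -48.3 -48.2 -47.9 -47.8 -47.8 -47.8
 -47.  -46.9 -46.6 -46.4 -46.1 -46.1 -45.9 -45.8 -45.7 -45.4 -45.1 -45.1
 -45.  -44.9 -44.9 -44.8 -44.8 -44.7 -44.7 -44.6 -44.6 -44.5 -44.5 -44.5
 -44.5 -44.4 -44.4 -44.3 -44.1 -44.  -44.  -44.  -43.9 -43.8 -43.8 -43.8
 -43.8 -43.6 -43.6 -43.4 -43.4 -43.3 -43.3 -43.2 -43.2 -43.  -43.  -42.9
 -42.6 -42.6 -42.3 -42.  -41.6 -41.4 -41.3 -40.6 -40.5 -39.7]
 tube [-45.7 -44.3 -44.  -43.9 -43.6 -43.5 -43.  -42.8 -41.6 -41.3 -41.3 -40.8
 -39.9 -38.6 -37.7 -37.3 -37.  -36.7 -34.5 -34.5 -34.1]
side4 84 [47.4 47.6 47.6 47.8 48.9 50.2 50.5 50.7 50.8 50.8 50.9 50.9 50.9 50.9
 51.1 51.2 51.2 51.7 51.7 51.7 51.7 51.8 51.9 52.  52.1 52.1 52.3 52.3
 52.3 52.4 52.4 52.4 52.5 52.5 52.5 52.5 52.5 52.8 52.9 53.  53.1 53.1
 53.2 53.2 53.3 53.4 53.7 53.7 53.8 53.8 53.8 53.9 53.9 53.9 54.  54.
 54.1 54.2 54.3 54.3 54.3 54.5 54.7 54.7 54.7 54.7 54.8 54.8 55.  55.1
 55.2 55.5 55.5 55.8 55.8 55.9 56.3 56.3 56.4 56.8 56.8 56.9 58.8 59.2]
 tube [52.6 54.3 54.7 54.8 54.9 55.6 55.9 56.3 56.7 57.3 58.4 58.9 59.7 60.7
 61.  61.2 61.7 62.2 62.9 63.2 63.4 64. ]
side5 84 [47.1 47.2 47.2 47.4 48.2 48.6 48.8 49.7 50.3 50.4 50.6 50.6 50.7 50.9
 50.9 51.1 51.4 51.4 51.4 51.9 52.  52.  52.1 52.1 52.4 52.7 52.9 52.9
 52.9 52.9 53.  53.2 53.2 53.4 53.4 53.4 53.5 53.6 53.6 53.6 53.6 53.7
 53.7 53.9 54.1 54.1 54.1 54.1 54.2 54.2 54.2 54.2 54.4 54.4 54.7 54.8
 54.8 54.9 55.  55.1 55.1 55.3 55.4 55.4 55.4 55.5 55.6 55.7 55.7 55.8
 55.8 55.8 55.9 56.  56.1 56.2 56.2 56.4 56.7 56.8 56.9 57.1 58.6 62.6]
 tube [50.4 53.  53.8 54.2 54.4 54.8 55.5 55.8 55.9 56.  56.9 57.9 58.4 58.9
 59.5 60.2 60.8 61.3 61.3 61.4 61.6 63.6 63.7 63.8]
```

The rim face is at about s=54, 2.6 mm below the band centre, which is inside tolerance. I'll finish the squeeze with a slight upward bias.

Call:
play_rows:
  rows:
    - [1, -1.5, -0.2, 0, 0.46]
    - [0.5, -0.8, -0.1, 0, 0.48]
    - [0, -0.8, 0, 0, 0.5]
    - [0, -0.8, 0, 0, 0.52]
    - [0, 0, 0, 0, 0.52]

```text
time: 9.05
ee_pos: [547.9, 35.5, 124.0]
eef_rot: [0.776, 0.631, -0.001, 0.0]
ft_force: [-4.1, -2.7, -2.1]
gripper_width: 0.482
```

Call:
play_rows:
  rows:
    - [0, 0, 0, 0, 0.55]
    - [0, 0, 0, 0, 0.58]
    - [0, 0, 0, 0, 0.6]
    - [0, 0, 0, 0, 0.6]

```text
time: 9.55
ee_pos: [547.6, 35.6, 124.1]
eef_rot: [0.776, 0.631, -0.001, -0.0]
ft_force: [-4.4, -2.9, -1.1]
gripper_width: 0.472
```

Call:
play_rows:
  rows:
    - [0, -0.5, 0, 0, 0.65]
    - [0, 0, 0, 0, 0.65]
    - [0, 0, 0, 0, 0.65]
    - [0, 0, 0, 0, 0.65]
  newtons: 60

```text
time: 10.05
ee_pos: [547.6, 35.6, 124.2]
eef_rot: [0.776, 0.631, -0.0, 0.0]
ft_force: [-3.0, -3.7, 1.2]
gripper_width: 0.473
```

```bash
python3 rim.py 6
python3 - <<'E'
from fit import *
q=[536.5,148.5,np.radians(78.18)]; o,a=axis(q); h=np.array([np.sin(q[2]),-np.cos(q[2]),0]); z=np.cross(h,a)
P=cloud('side','side6')-o; s,x,w=P@a,P@h,P@z; r=np.hypot(x,w); m=(abs(s-55)<8)&(abs(x)<15.5)&(abs(w)<17.5)&(r>12.5); print('face',np.median(s[m]))
a=cv2.imread('pics/side6.png')[160:230,290:380]
cv2.imwrite('pics/s6c.png',cv2.resize(a,None,fx=8,fy=8,interpolation=2))
E
```

```text
side -60:56 -58:55 -56:55 -54:59 -52:67 -50:96 -48:132 -46:161 -44:168 -42:168 -40:165 -38:166 -36:166 -34:161 -32:143 -30:126 -28:109 -26:89 -24:68 -22:52 -20:45 -18:48 -16:49 -14:48 -12:49 -10:51 -8:52 -6:51 -4:52 -2:53 0:54 2:53 4:51 6:50 8:48 10:47 12:47 14:48 16:47 18:46 20:45 22:45 24:45 26:45 28:46 30:47 32:50 34:51 36:50 38:51 40:54 42:55 44:52 46:47 48:47 50:63 52:85 54:86 56:68 58:51 60:74 62:114 64:158 66:159 68:159 70:158 72:154 74:145
top -60:173 -58:173 -56:173 -54:173 -52:173 -50:173 -48:173 -46:173 -44:173 -42:173 -40:173 -38:174 -36:174 -34:174 -32:174 -30:173 -28:173 -26:173 -24:173 -22:173 -20:173 -18:173 -16:173 -14:172 -12:165 -10:150 -8:130 -6:112 -4:102 -2:102 0:103 2:107 4:110 6:113 8:115 10:117 12:119 14:121 16:123 18:125 20:126 22:128 24:129 26:130 28:131 30:132 32:133 34:133 36:134 38:135 40:137 42:138 44:138 46:138 48:139 50:139 52:139 54:140 56:140 58:140 60:140 62:140 64:140 66:140 68:140 70:140 72:140 74:140
[547.6  35.6 124.1] [-3.6 -4.1  0.6] 0.46826747406159475 tool s 37.9
face 54.02814178688001
```

View pics/s6c.png

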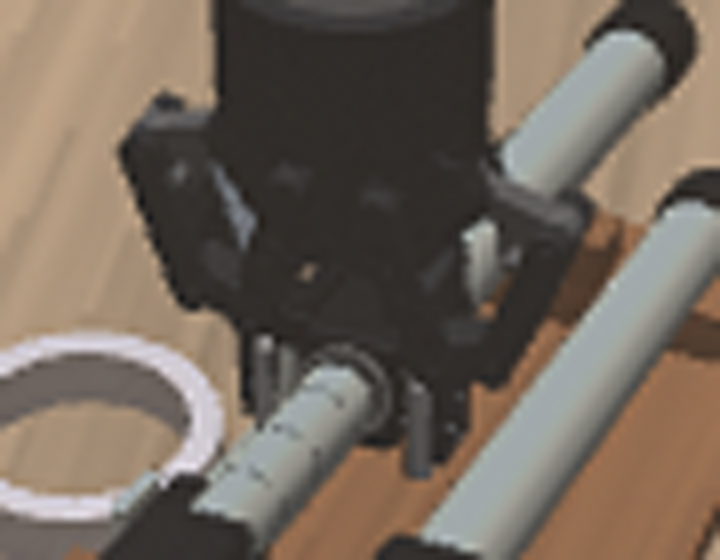

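The lever plate lies flat and parallel to its pad, the opening has stalled at about 40 mm against 41 mm for shut, and the rim is on the band. Handing in.

```bash
python3 -c "
from rig import *
print(sign_off())"
```

```text
the job is handed in; nothing more can be done
None
```

I slid the leg up about 99 mm onto the tape band and paused there for more than half a second with the lever open. I then squeezed the lever shut and handed in with the collar and lever still gripped. The hand-in came just after 10 s on the robot's clock and reports no verdict.

My last checks:
- **Lever:** the opening stalled at about 40 mm, against 41 mm for a shut lever. The last picture shows the plate flat along the collar.
- **Rim position:** my two readings disagree by about 2 mm. Depth puts the collar face about 2.5 mm below the band centre, while the image edge puts the mouth within about 1 mm of it. Both are inside the ±6 mm limit.
- **Grip:** the grip setting was 60 N and the net wrist force about 5 N. I couldn't measure the force on the collar and on the lever separately.
- **Loose things:** I don't think any were touched. The fingers kept clear on the way and the wrist forces stayed low, but I didn't measure their positions again afterwards.

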